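# Lay out the watchmaker's bench for casing a watch

### The job

Lay the bench out for casing a watch: set the watch case, dial up, in the middle of the black casing cushion, the wide tin in the middle of the square steel plate, and the narrow tin centred on top of the wide tin. Stand the black eyeglass, wide end down, on the bench beside the middle of the steel plate's left edge, and the oil-cup stand on the bench behind the middle of the far edge of the cushion's wooden base, each about 10 mm clear of that edge (left and far as the robot sees them). Leave all five upright, still and released, and never shift the glass dust cover or the tweezers.

Things in the scene. Friction and masses are not known exactly. Their poses are not given: they have to be found in the camera images.
- watch_case: Loose round steel watch case with a pale dial and dark hands, 40 mm diameter, 12 mm high, 60 g. Two pairs of lugs stick out along its x axis to 50 mm overall (8 mm high, their flat ends 30 mm apart over the outside along y); a 6 mm crown sticks out 3.5 mm at +y. It lies dial up. Origin: centre of its underside; z up. Easily gripped along x, over the lug ends (50 mm).
- wide_tin: Loose closed round aluminium tin, 52 mm diameter, 24 mm high, flat top, 70 g: the larger of the two tins. Origin: centre of its underside; z up.
- narrow_tin: Loose closed round aluminium tin, 36 mm diameter, 20 mm high, 35 g: the smaller of the two tins. Origin: centre of its underside; z up.
- eyeglass: Loose black watchmaker's eyeglass standing wide end down: 34 mm diameter up to 20 mm height, then tapering to 24 mm at its top, 34 mm high, 30 g; a small glass on top and a thin steel band. Origin: centre of its underside; z up.
- oil_stand: Loose oil-cup stand: round steel base 46 mm diameter, 10 mm thick, with three small white cups on it (their tops at 16 mm) and a central post with a black grip, 14 mm diameter, from 38 to 58 mm height; 120 g. Lift it by the black grip. Origin: centre of its underside; z up.
- plate: Fixed square steel bench plate, 110 x 110 mm, 8 mm thick, flat, no rim. Origin: centre of its underside. Its x axis points away from the robot and its y axis to the robot's left, turned by at most 0.25 rad; its left edge is at y = +55 mm.
- cushion: Fixed casing cushion: wooden base 72 x 72 mm, 8 mm thick, carrying a firm flat round black cushion 62 mm in diameter whose top is 22 mm above the bench. Origin: centre of its underside. Its x axis points away from the robot and its y axis to the robot's left, turned by at most 0.25 rad; its far edge is at x = +36 mm.
- dust_cover: Bystander, to be left where it is: loose clear glass dome, 62 mm diameter, 61 mm high with its knob, 300 g, between the places of the plate and the cushion. Origin: centre of its underside.
- tweezers: Bystander, to be left where they are: loose flat steel tweezers lying on the bench across the robot's view, 125 mm long along their x axis, 9 mm wide, 10 mm high, 30 g. Origin: underside, half-way along.
Things that resemble listed ones, but are neither listed nor needed, are in the scene too. Several things look just like the eyeglass: the one meant starts farthest from the robot's base.

How it is judged (in metres and radians):
At the end, for the whole second after the job is handed in: Watch case on cushion, centred to 10 mm; wide tin on plate, to 12 mm; narrow tin on wide tin, to 8 mm; eyeglass off plate's left edge and oil stand off far edge of cushion base, both on the bench, gap 0 to 22 mm, within 15 mm of the edge's middle; all upright (0.1 rad), still, released (horizontal distance between watch_case and cushion below 0.01 m and height (world z) of watch_case between 0.018 and 0.026 m and horizontal distance between wide_tin and plate below 0.012 m and height (world z) of wide_tin between 0.005 and 0.012 m and horizontal distance between narrow_tin and wide_tin below 0.008 m and z of narrow_tin in the frame of wide_tin between 0.021 and 0.027 m and y of eyeglass in the frame of plate between 0.072 and 0.094 m and x of eyeglass in the frame of plate between -0.015 and 0.015 m and height (world z) of each of eyeglass, oil_stand below 0.004 m and x of oil_stand in the frame of cushion between 0.059 and 0.081 m and y of oil_stand in the frame of cushion between -0.015 and 0.015 m and angle between each of watch_case, wide_tin, narrow_tin, eyeglass, oil_stand's own z axis and vertical below 0.1 rad and linear speed of each of watch_case, wide_tin, narrow_tin, eyeglass, oil_stand below 0.02 m/s); the robot touches nothing.
It fails at once if the glass dust cover is shifted by more than 15 mm (distance of dust_cover from where it was at the start of the episode above 0.015 m).
It fails at once if the tweezers are shifted by more than 20 mm (distance of tweezers from where it was at the start of the episode above 0.02 m).
It also fails if it takes over 118 s, if anything falls off the work surface, if the arm or the gripper's body presses on something with over 40 N, if the wrist force passes 120 N, or if a joint passes its speed limit or range.

### The arm

A 6-joint arm with a two-finger parallel gripper is mounted at the origin on the work surface. World frame = base frame: x ahead of the robot, y to its left, z up, the work surface at z = 0. Lengths are in mm, angles in rad, forces in N, time in s.
With the tool pointing down it reaches from about 400 to 825 mm from the base axis. Payload 7 kg.
Tool frame: the origin (TCP) lies at the very end of the fingers, on their centre line; the grasp point (between the pads) lies 19 mm behind it; z points along the fingers, y is the line along which they close (so a half turn about z gives the same grasp; the last joint's range is limited). The gripper opens to 88 mm and grips with 3 to 60 N. Pads are 19 mm wide; open, the fingers measure 130 mm over their backs; the gripper's body (78 mm by 193 mm) begins 47 mm behind the grasp point.
Start: joints at [-1.047, 0.359, 0.012, 0, -1.224, -0.288], TCP at [157.668, -656.305, 226.561] pointing down, gripper open.
Joint ranges: [-3.07, 3.07], [-1.43, 2.12], [-1.02, 1.25], [-3.03, 1.67], [-3.05, -0], [-3.03, 3.03]. Speed limits (rad/s): [2.39, 2.39, 3.01, 3.14, 3.14, 3.14].

### API

Orientations are given as a unit quaternion [x, y, z, w].
In Python, from plant import bot gives the robot as it stands. Calls block until the motion is done:
- bot.move_ptp(position, orientation): joint-space move of the TCP to a pose.
- bot.line_to(position, velocity=150, ori=None): straight line of the TCP; ori=None keeps the orientation; velocity is the mean speed in mm/s.
- bot.move_joints(angles): joint-space move.
- bot.move_gripper(opening, force=None): finger opening in mm; force is the grip in N (None keeps the last); returns when the fingers have stopped.
- bot.pause(seconds).
- bot.solve_ik(position, orientation): joint angles nearest the present ones, or None.
- bot.read_state(): the state.
- bot.camera(name): name is "side" or "top"; returns the picture (420x560x3 uint8, red, green, blue); there is no depth.
- bot.get_calibration(name): a dict with "fx", "fy", "cx", "cy" (pixels), "view" (4x4, takes a point from world to camera coordinates). Camera axes: x right, y up, looking along -z (the intrinsics and any distortion apply to the point x, -y, -z); pixel columns grow to the right and rows downward; lengths in mm; the calibration is good to about 2 mm. A picture is of the moment at which its call begins. get_calibration takes no time and is no camera call.
A pose or a line that the arm cannot do raises bot.Unreachable and nothing moves.
- bot.close_job(): hands the job in; it is judged then, once.
The state is a dict: "t": time; "joint_pos": joint angles; "qvel": joint speeds; "tau": joint torques, N m; "tcp_pos": TCP position; "eef_rot": TCP orientation; "contact_force": force on the tool from outside, world axes, zero at the start; "moment": the same for the moment, N m; "width": finger opening in mm; "finger_force": force on a finger pad.
Only numpy, scipy, OpenCV 4.12 (cv2) and the standard library are available. Lean on these libraries where they do the work, as an engineer would, in place of code of your own. Each camera call takes 0.05 s, during which the arm holds its last target. There are 200 camera calls.

## Working session

There is one attempt and no reset: what is moved stays moved. The work goes in short steps, each a Python script; the robot and the scene stay as the last script left them, time stands still between calls to the robot, and variables do not carry over. Pictures are saved under pics/ and viewed, at most 14 in all, crops included, and the job is handed in when it is done.

```bash
mkdir -p pics; ls; python3 - <<'E'
from plant import bot
import cv2
for n in("top","side"):
    cv2.imwrite(f"pics/{n}0.png",cv2.resize(bot.camera(n),(800,600),interpolation=cv2.INTER_CUBIC)[:,:,::-1])
    print(n,bot.get_calibration(n))
print(bot.read_state())
E
```

```text
pics
top {'fx': 511.3016105877765, 'fy': 511.3016105877765, 'cx': 281.34812226892365, 'cy': 207.17928027167366, 'view': array([[ 1.95225859e-02, -9.99481973e-01,  2.55862031e-02,
        -2.87277683e+01],
       [ 9.91680160e-01,  2.26142704e-02,  1.26724329e-01,
        -5.48873796e+02],
       [-1.27237296e-01,  2.28993434e-02,  9.91607932e-01,
        -8.75823387e+02],
       [ 0.00000000e+00,  0.00000000e+00,  0.00000000e+00,
         1.00000000e+00]])}
side {'fx': 532.9848511800488, 'fy': 532.9848511800488, 'cx': 278.72404004617937, 'cy': 217.37380761044685, 'view': array([[-8.20253139e-01, -5.71763212e-01,  1.64808188e-02,
         4.43694997e+02],
       [ 3.77925158e-01, -5.20094441e-01,  7.65946701e-01,
        -2.29672297e+02],
       [-4.29368564e-01,  6.34498701e-01,  6.42692799e-01,
        -8.02010599e+02],
       [ 0.00000000e+00,  0.00000000e+00,  0.00000000e+00,
         1.00000000e+00]])}
{'t': 0.1, 'joint_pos': array([-1.04692653e+00,  3.59319960e-01,  1.11366097e-02, -2.81986795e-04,
       -1.22415707e+00, -2.88121298e-01]), 'qvel': array([-0.00086581,  0.00017358,  0.00413041,  0.00173757, -0.0029932 ,
        0.00071602]), 'tau': array([-1.55753703e-03, -5.84164560e+01,  2.93747234e+01,  7.01548398e+00,
        1.01485665e-02, -5.25106759e-05]), 'tcp_pos': array([ 157.52309209, -655.88689084,  225.71211982]), 'eef_rot': array([-1.17553770e-01,  9.93066210e-01,  7.61641973e-04, -1.83113264e-04]), 'contact_force': array([ 0.09690142,  0.07735169, -1.11325468]), 'moment': array([0.01489694, 0.00255491, 0.02711876]), 'finger_force': 0.0, 'width': 87.18315201056411}
```

View pics/top0.png

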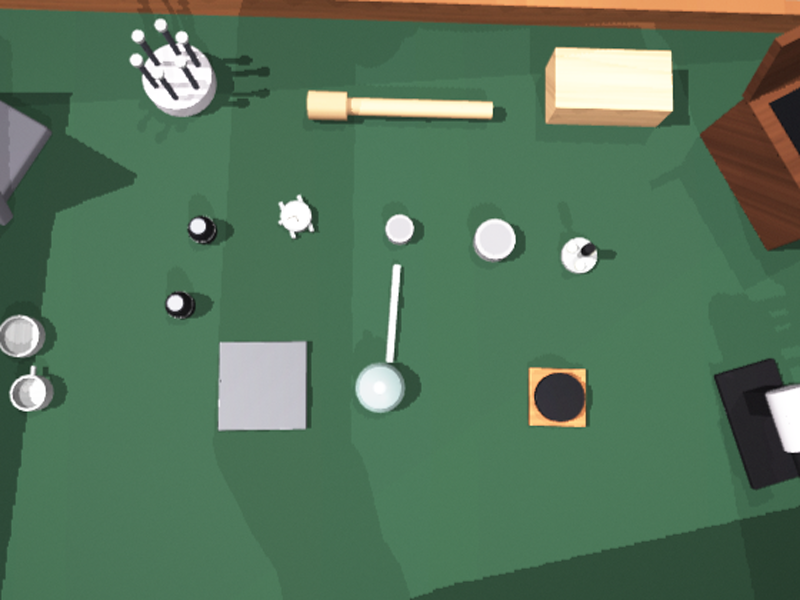

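View pics/side0.png

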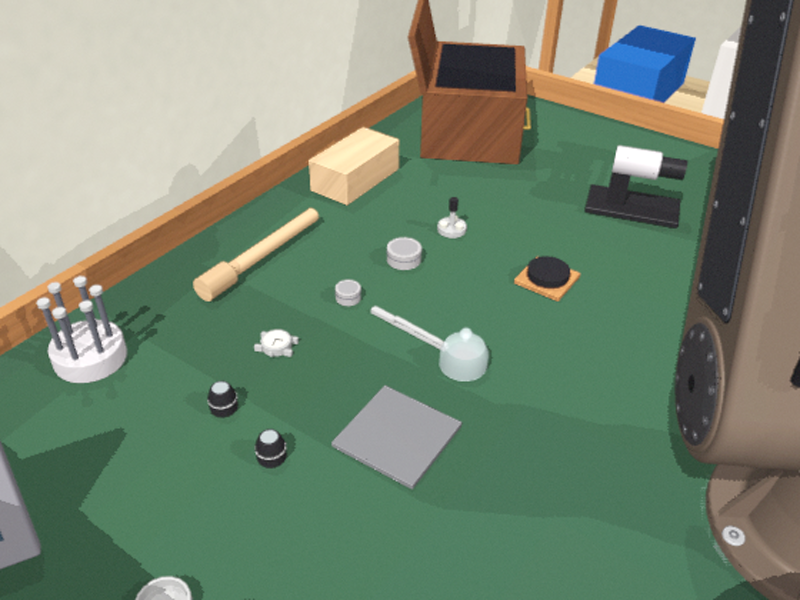

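```bash
cat > h.py <<'E'
import numpy as np,cv2
from plant import bot
def pix2w(name,u,v,z):
    c=bot.get_calibration(name);V=c["view"];R=V[:3,:3];t=V[:3,3]
    o=-R.T@t; d=R.T@np.array([(u-c["cx"])/c["fx"],-(v-c["cy"])/c["fy"],-1])
    return o+d*(z-o[2])/d[2]
def w2pix(name,p):
    c=bot.get_calibration(name);q=c["view"][:3,:3]@np.array(p)+c["view"][:3,3]
    return c["cx"]-c["fx"]*q[0]/q[2],c["cy"]+c["fy"]*q[1]/q[2]
def crop(im,x,y,w,h,s,fn): cv2.imwrite(fn,cv2.resize(im[y:y+h,x:x+w],None,fx=s,fy=s,interpolation=cv2.INTER_CUBIC)[:,:,::-1])
E
python3 - <<'E'
from h import *
im=bot.camera("top"); cv2.imwrite("top_raw.png",im[:,:,::-1])
crop(im,110,130,160,120,5,"pics/t1.png"); crop(im,240,130,200,100,4,"pics/t2.png"); crop(im,240,220,180,90,4,"pics/t3.png")
crop(im,140,225,160,85,5,"pics/t4.png")
E
```

```text
(no output)
```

View pics/t1.png

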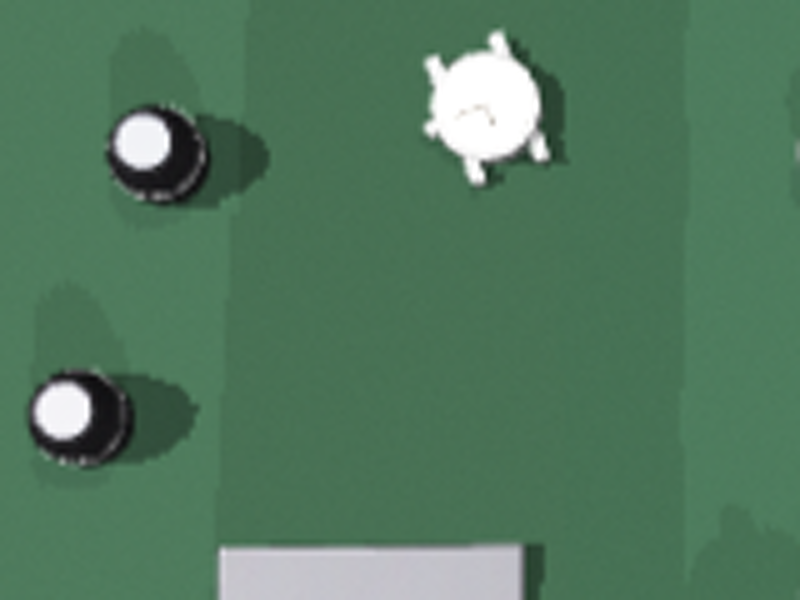

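View pics/t2.png

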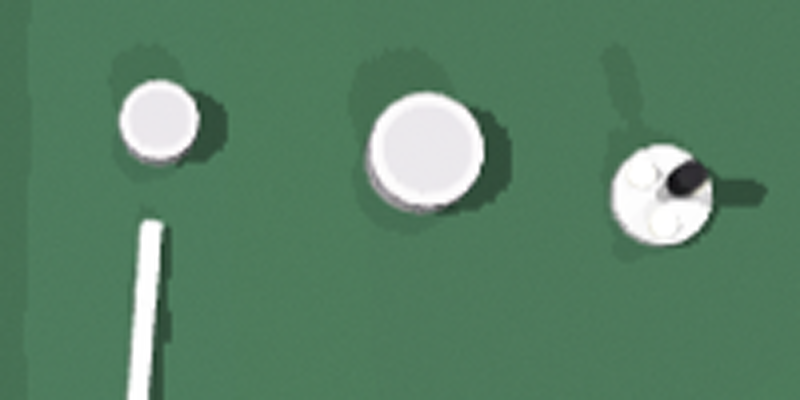

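View pics/t3.png

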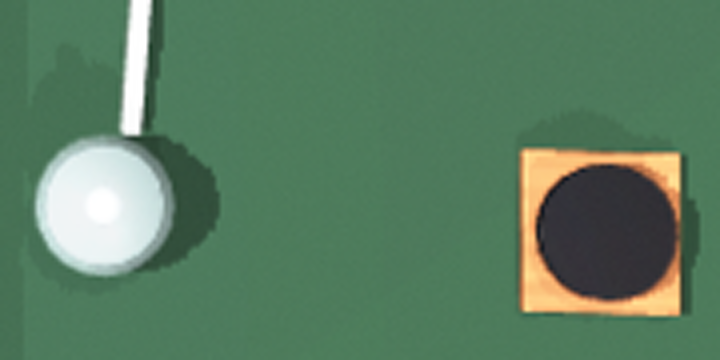

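View pics/t4.png

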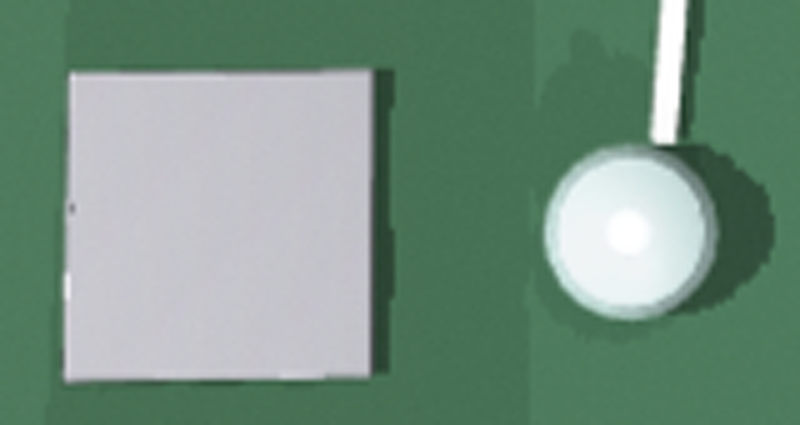

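The crops show the far eyeglass with its top glass at t1 (142,139), the watch dial at t1 (487,105) with lug pairs around (465,49) and (510,167). In t2, the narrow tin top is at (159,119), the wide tin top at (426,150), and the oil stand base at (662,195). In t3, the cushion is at (608,232). In t4, the plate corners are (70,72), (373,69), (371,375) and (66,380).

```bash
cat > meas.py <<'E'
from h import *
def P(c,x0,y0,s,z): return pix2w("top",(c[0]+.5)/s-.5+x0,(c[1]+.5)/s-.5+y0,z)[:2]
t1=(110,130,5);t2=(240,130,4);t3=(240,220,4);t4=(140,225,5)
O=dict(eye=P((142,139),*t1,34),eyelow=P((158,154),*t1,13),eye2=P((62,410),*t1,34),watch=P((487,105),*t1,12),
 narrow=P((159,119),*t2,20),wide=P((426,150),*t2,24),oil=P((662,195),*t2,9),oilgrip=P((697,170),*t2,58),
 cush=P((608,232),*t3,22),dome=P((104,206),*t3,20))
a=P((465,49),*t1,8);b=P((510,167),*t1,8);O["lugmid"]=(a+b)/2;wyaw=np.arctan2(*(a-b)[::-1]);luglen=np.hypot(*(a-b))
pc=[P(c,*t4,8) for c in((70,72),(373,69),(371,375),(66,380))] # farleft farright nearright nearleft
cc=[P(c,*t3,8) for c in((521,150),(681,153),(680,315),(521,311))]
def sq(c):
    d=(c[0]-c[3])+(c[1]-c[2]);e=(c[0]-c[1])+(c[3]-c[2])
    yaw=(np.arctan2(d[1],d[0])+np.arctan2(-e[0],e[1]))/2
    return sum(c)/4,yaw,np.hypot(*d)/2,np.hypot(*e)/2
plate=sq(pc);cushb=sq(cc)
def fr(s,x,y): return s[0]+np.array([x*np.cos(s[1])-y*np.sin(s[1]),x*np.sin(s[1])+y*np.cos(s[1])])
O["eyegoal"]=fr(plate,0,83);O["oilgoal"]=fr(cushb,70,0)
E
python3 - <<'E'
from meas import *
np.set_printoptions(precision=1,suppress=True)
hz=dict(eye=34,watch=12,narrow=20,wide=24,oilgrip=58,cush=22,dome=20)
for k,v in O.items(): print(k,v,np.hypot(*v).round(), np.array(w2pix("side",[*v,hz.get(k,0)]))*800/560)
print(wyaw,luglen,plate,cushb)
E
```

```text
eye [633.7 241.8] 678.0 [217.1 386.7]
eyelow [632.8 241.2] 677.0 [221.8 406.4]
eye2 [535.2 264.5] 597.0 [269.  455.9]
watch [654.6 121.7] 666.0 [274.1 338.3]
narrow [639.6 -12.1] 640.0 [345.8 286.6]
wide [ 627.3 -134.4] 642.0 [402.4 246.7]
oil [ 611.9 -246.8] 660.0 [449.8 229.5]
oilgrip [ 614.1 -249.2] 663.0 [451.7 197.3]
cush [ 428.7 -216.9] 480.0 [546.7 268. ]
dome [435.8   8.3] 436.0 [462.3 352.9]
lugmid [654.4 122.1] 666.0 [274.8 345.2]
eyegoal [433.7 238.8] 495.0 [354.  483.4]
oilgoal [ 498.6 -217.5] 544.0 [503.1 263.1]
0.3922364289689616 47.939356895127744 (array([436.4, 155.8]), np.float64(0.03332201156462371), np.float64(109.66481861988287), np.float64(108.86125787447986)) (array([ 428.6, -217. ]), np.float64(-0.006492243489786239), np.float64(72.58187073890872), np.float64(72.71618582481547))
```

```bash
cat >> meas.py <<'E'
def q(th):
    b=(np.pi/2-th)/2; return [np.sin(b),np.cos(b),0,0]
def best(p,th):
    c=[]
    for k in(-1,0,1):
        j=bot.solve_ik(p,q(th+k*np.pi))
        if j is not None:c.append((abs(j[5]),th+k*np.pi))
    return q(min(c)[1])
H=130
def pick(xy,th,z,w,open_=80,F=25):
    bot.move_gripper(open_); o=best([*xy,z],th)
    bot.move_ptp([*xy,H],o); bot.line_to([*xy,z],150); bot.move_gripper(max(w-8,0),F)
    s=bot.read_state(); print("grip",s["width"],s["finger_force"],s["tcp_pos"],s["t"])
    bot.line_to([*xy,z+H-20],200)
    s=bot.read_state(); print("lift",s["width"],s["finger_force"])
def place(xy,th,z,w,zt=None):
    o=best([*xy,z],th)
    bot.move_ptp([*xy,H+10],o); bot.line_to([*xy,z+15],200); bot.line_to([*xy,z],40); bot.pause(.2)
    print("at",bot.read_state()["tcp_pos"],bot.read_state()["contact_force"]); bot.move_gripper(w+18); bot.pause(.1); bot.line_to([*xy,H],200); print(bot.read_state()["t"])
E
python3 - <<'E'
from meas import *
h=np.pi/2
for n,p,th in(("wide",O["wide"],h),("plate",plate[0],h),("nar",O["narrow"],h),("w",O["watch"],wyaw),("c",O["cush"],wyaw),("oil",O["oil"],h),("og",O["oilgoal"],h),("e",O["eye"],0),("eg",O["eyegoal"],plate[1])):
    for z in(4,140): print(n,z,np.round(bot.solve_ik([*p,z],best([*p,z],th)),2))
pick(O["wide"],h,4,52)
place(plate[0],h,13,52)
E
```

```text
wide 4 [ 0.09  0.52 -0.31  0.   -0.75  1.48]
wide 140 [ 0.09  0.37 -0.18  0.   -1.02  1.48]
plate 4 [ 0.77  0.3  -0.71  0.   -0.56  0.8 ]
plate 140 [ 0.77  0.09 -0.56  0.   -0.92  0.8 ]
nar 4 [ 0.29  0.51 -0.31  0.   -0.75  1.29]
nar 140 [ 0.29  0.37 -0.18  0.   -1.02  1.29]
w 4 [ 0.48  0.55 -0.25  0.   -0.78 -0.08]
w 140 [ 0.48  0.41 -0.12  0.   -1.04 -0.08]
c 4 [-0.06  0.32 -0.68  0.   -0.58  0.45]
c 140 [-0.06  0.12 -0.53  0.   -0.93  0.45]
oil 4 [-0.09  0.54 -0.26  0.   -0.77 -1.48]
oil 140 [-0.09  0.4  -0.14  0.   -1.04 -1.48]
og 4 [-0.05  0.4  -0.53  0.   -0.64 -1.52]
og 140 [-0.05  0.22 -0.4   0.   -0.95 -1.52]
e 4 [ 0.65  0.56 -0.22  0.   -0.79 -0.65]
e 140 [ 0.65  0.42 -0.09  0.   -1.05 -0.65]
eg 4 [ 0.9   0.34 -0.64  0.   -0.59 -0.87]
eg 140 [ 0.9   0.14 -0.5   0.   -0.93 -0.87]
grip 51.39798631237798 25.000438392162323 [ 627.44955442 -134.39003339    4.34699542] 4.6583
lift 51.74380255363656 24.99977946281433
at [436.53929809 155.95847291  13.15372191] [-0.9257668  -0.25102916 -0.389441  ]
9.5167
```

```bash
python3 - <<'E'
from meas import *
h=np.pi/2
pick(O["narrow"],h,4,36,62)
place(plate[0],h,4+8+24+.7,36)
pick(O["lugmid"],wyaw,3,40,75)
place(O["cush"],wyaw,25.7,50)
im=bot.camera("top"); im2=bot.camera("side")
A=cv2.resize(im[130:310,110:430],None,fx=2.5,fy=2.5,interpolation=cv2.INTER_CUBIC)
cv2.imwrite("pics/m1.png",A[:,:,::-1])
E
```

```text
grip 35.305658043754 25.000548362731934 [639.77739955 -12.14012599   4.37991295] 12.525
lift 35.4537605720726 24.999924302101135
at [436.45364818 155.89639694  36.78999142] [-0.67216848 -1.44886893  1.09053928]
16.875
grip 38.31001251258077 32.15178535923769 [654.44929637 122.04091343   3.14668564] 20.0667
lift 37.6463669484715 32.002581329943496
at [ 428.78377142 -216.96871815   25.82824244] [ 0.51039676  0.11402664 -0.58625479]
25.15
```

View pics/m1.png

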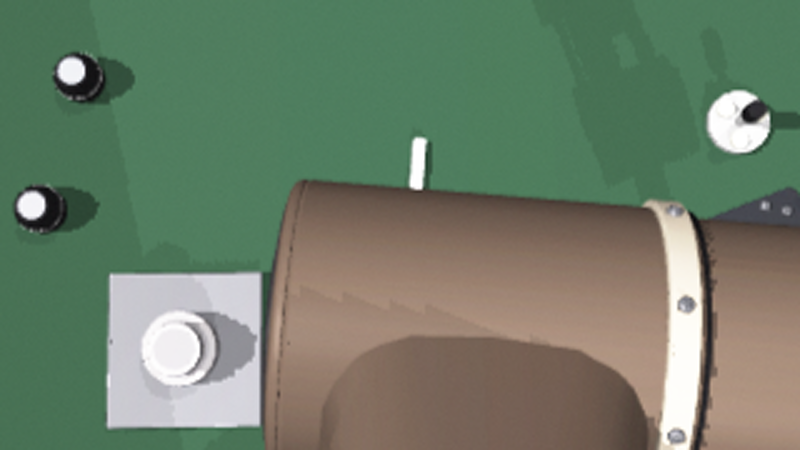

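The narrow tin is stacked on the wide tin on the plate, at (174,349) in the crop, and the watch has left its start. The arm hides the cushion, so I'll pick the eyeglass next and look from there.

```bash
python3 - <<'E'
from meas import *
e=(O["eye"]+O["eyelow"])/2
pick(e,0,4,34,70)
place(O["eyegoal"],plate[1],4.6,34)
bot.move_ptp([600,200,200],q(0.))
im=bot.camera("top"); im2=bot.camera("side")
B=np.hstack([cv2.resize(im[240:310,130:260],(390*1,210),interpolation=cv2.INTER_CUBIC),cv2.resize(im[240:310,350:480],(390,210),interpolation=cv2.INTER_CUBIC)])
C=np.hstack([cv2.resize(im2[250:350,210:340],(390,300),interpolation=cv2.INTER_CUBIC),cv2.resize(im2[120:220,290:420],(390,300),interpolation=cv2.INTER_CUBIC)])
cv2.imwrite("pics/m2.png",np.vstack([B,C])[:,:,::-1])
E
```

```text
grip 33.247301956755884 25.000350263435394 [633.27569138 241.50894344   4.14868577] 29.0417
lift 32.76132923072168 24.999794927425683
at [433.69610122 238.85116884   4.70890935] [-0.74482033 -0.09697819 -0.79234868]
33.5
```

View pics/m2.png

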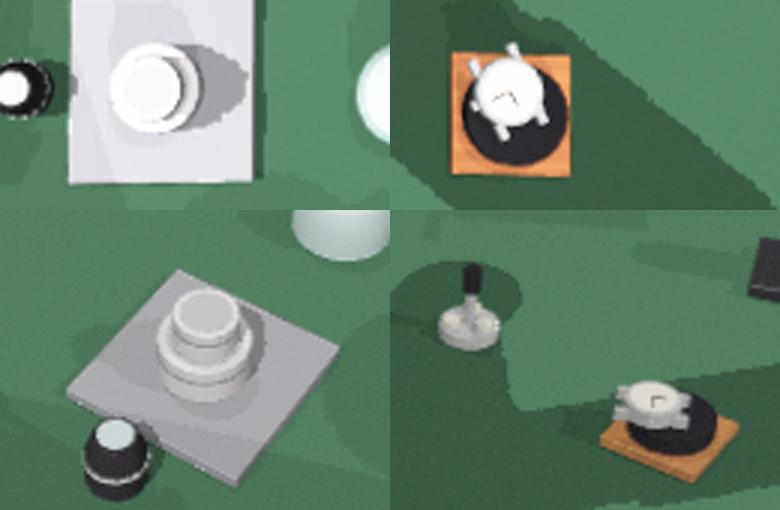

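The tins and eyeglass are placed. The watch sits about 13 mm off toward far-left, with its dial at (509,91) and the cushion at (516,115). The pads likely wedged between the lugs and dragged it on opening, so I'll check the numbers and regrip it across the crown axis.

```bash
cat > w.py <<'E'
from meas import *
L=(130,240,3);Rr=(350,240,3)
p=P((509-390,91),*Rr,34); a=P((494-390,59),*Rr,30); b=P((522.5-390,123.5),*Rr,30)
yw=np.arctan2(*(a-b)[::-1]); off=p-O["cush"]
E
python3 - <<'E'
from w import *
np.set_printoptions(precision=1,suppress=True)
print(p,(a+b)/2,yw,np.hypot(*(a-b)),off)
print("narrow",P((146,90),*L,52),"wide",P((155.5,88),*L,31),"plate",plate[0],"eye",P((12,90),*L,34),O["eyegoal"])
u=np.array([-np.sin(yw),np.cos(yw)]); g=p+1.7*u; th=yw+np.pi/2
o=best([*g,26],th); print(bot.solve_ik([*g,26],o))
bot.move_gripper(70); bot.move_ptp([*g,H],o); bot.line_to([*g,26],150); bot.move_gripper(36,20)
s=bot.read_state(); print(s["width"],s["tcp_pos"],s["contact_force"])
bot.line_to([*g,34],60); d=g-off; bot.line_to([*d,34],60); bot.line_to([*d,26.6],40)
bot.pause(.2); bot.move_gripper(66); bot.line_to([*d,H],200)
h=np.pi/2
bot.move_ptp([550,-100,200],q(h))
og=(O["oil"]+O["oilgrip"])/2
pick(og,h,29,14,40,30)
place(O["oilgoal"],h,29.7,14)
bot.move_ptp([600,100,250],q(h)); bot.pause(.3)
im=bot.camera("top"); im2=bot.camera("side"); print(bot.read_state()["t"])
B=np.hstack([cv2.resize(im[220:310,130:260],(390*1,270),interpolation=cv2.INTER_CUBIC),cv2.resize(im[220:310,350:480],(390,270),interpolation=cv2.INTER_CUBIC)])
C=np.hstack([cv2.resize(im2[250:350,210:340],(390,300),interpolation=cv2.INTER_CUBIC),cv2.resize(im2[120:220,290:420],(390,300),interpolation=cv2.INTER_CUBIC)])
cv2.imwrite("pics/m3.png",np.vstack([B,C])[:,:,::-1])
E
```

```text
[ 442.  -210.1] [ 442.  -210.6] 0.4179123793015753 41.07398374001614 [13.3  6.9]
narrow [435.3 157.7] wide [436.6 155.9] plate [436.4 155.8] eye [433.8 238.3] [433.7 238.8]
[-0.   0.3 -0.6  0.  -0.6 -1.1]
41.87650438494985 [ 441.6 -208.6   26.3] [-0.  -1.1  4.2]
grip 13.44061112202411 30.00029683113098 [ 613.1 -248.    29.2] 47.5833
lift 12.960195947684038 29.999701380729675
at [ 498.7 -217.5   29.8] [-0.6  0.9 -2.1]
51.5083
53.2417
```

View pics/m3.png

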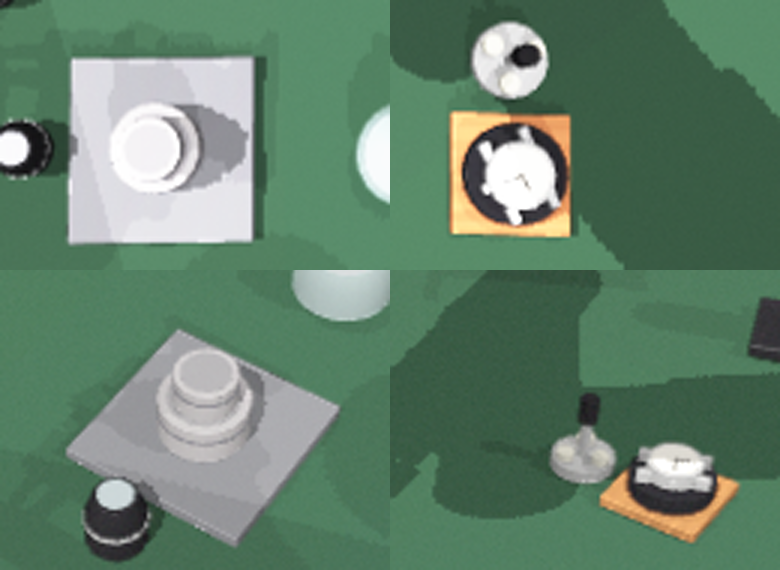

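The watch is now centred on the cushion, with its dial at (523,174) and the cushion at (516,175), mostly parallax. The oil stand at (510,60) is about 9 mm clear of the base's far edge. The tin stack and the eyeglass stand upright, so I'm handing in.

```bash
python3 - <<'E'
from w import *
Rr=(350,220,3)
print(P((523-390,174),*Rr,34)-O["cush"],P((510-390,60),*Rr,9)-cushb[0])
if np.hypot(*(P((523-390,174),*Rr,34)-O["cush"]))<6: print(bot.close_job())
E
```

```text
[ 0.07036986 -1.32254095] [6.87321581e+01 2.20565137e-02]
the job is handed in; nothing more can be done
None
```

The job is handed in at about 53 s with all five things in place: by the last pictures the watch is about 1 mm off centre after one regrip, the tins about 2 mm or less, the eyeglass and oil stand 9–10 mm clear of their edges, and no contact with the dust cover or tweezers was planned or seen, though their final positions were not measured.

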